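# Hang the rivet tray on the cleat board

### The job

Two aluminium rivet trays stand on the bench. Take the one with the angled strip on its back by its wooden grip, tilt it clearly to bring the strip over the slanted cleat of the plywood board, then let it drop until it is locked on the cleat, hanging upright against the board around the middle of the cleat, and let go. Leave the other tray where it stands.

Things in the scene. Friction and masses are not known exactly. Their poses are not given: they have to be found in the camera images.
- tray: Tray to hang, loose, 0.45 kg: aluminium, open, x -6..60 y +-60 mm, 40 high; back plate x -10..-6, 120 wide, 125 high; wooden grip on top x +-10, y +-45, z 120..170: grasp across x, finger ends at z 136, clear above z 126. Behind: angled strip (see strip_edge); at the bottom a wooden spacer foot x -48..-10, y +-50, z 0..15. Origin: underside, below grip's middle; x forward from its back, z up.
- strip_edge (a point): Middle of the free lower edge of the tray's rear strip, at (-46, 0, 77) mm in the tray's frame, same axes. The strip, 110 wide, 5 thick, slopes at 52 degrees from the plate (x -10, z 120) down and back to this edge; slot under it, open downward, 36 wide. To hang: tilt about 18 degrees, top towards board; edge over the cleat, foot in front of it; lower, swing upright; its weight slides it home.
- board: Fixed plywood board, 260 wide, 146 high, 18 thick; brackets behind. Origin: on the bench below the middle of its working face; x out of that face, z up. Aluminium cleat, y +-110 mm, 5 thick, rises at 52 degrees from the face (x 0, z 100) to its top edge (x 28..32, z 136): groove open upward. Tray home: its x along board x, its origin at x 48, z 28, strip_edge at x 2, z 105, foot against the face.
- plain_tray: The other tray, to be left alone, loose: same open tray and wooden grip, but low (110 mm high in all, grip z 60..110) with a flat back, no strip, no foot. Tray x -10..60, y +-60 mm. Origin: underside, below the grip's middle; x forward, z up.
There are look-alikes about, which are no part of the job. Leave any orange look-alike of the tray alone.

How it is judged (in metres and radians):
On the way:
1. the tray, tilted by more than 6 degrees, has its strip's edge over the cleat (from the board's face to 40 mm out, 8 to 90 mm above its home height, within 60 mm of the cleat's middle) (angle between tray's own z axis and vertical above 0.105 rad and x of strip_edge in the frame of board between -0.01 and 0.04 m and y of strip_edge in the frame of board between -0.06 and 0.06 m and z of strip_edge in the frame of board between 0.113 and 0.195 m), for 0.1 s.
At the end, for the whole second after the job is handed in: The tray with the strip hangs at rest on the cleat: origin 38 to 60 mm from the board's face, 16 to 40 mm above the bench, within 50 mm of the board's middle, upright within 7 degrees, square to the board within 10; the plain tray is within 30 mm of its start (x of tray in the frame of board between 0.038 and 0.06 m and z of tray in the frame of board between 0.016 and 0.04 m and y of tray in the frame of board between -0.05 and 0.05 m and angle between tray's own z axis and vertical below 0.12 rad and angle between the x axis of tray and the x axis of board, either way round below 0.17 rad and linear speed of tray below 0.02 m/s and angular speed of tray below 0.2 rad/s and distance of plain_tray from where it was at the start of the episode below 0.03 m); the robot touches nothing.
It fails at once if the plain tray is moved by more than 30 mm (distance of plain_tray from where it was at the start of the episode above 0.03 m).
It also fails if it takes over 48 s, if anything falls off the work surface, if the arm or the gripper's body presses on something with over 40 N, if the wrist force passes 120 N, or if a joint passes its speed limit or range.

### The arm

A 7-joint arm with a two-finger parallel gripper is mounted at the origin on the work surface. World frame = base frame: x ahead of the robot, y to its left, z up, the work surface at z = 0. Lengths are in m, angles in degrees, forces in N, time in s.
With the tool pointing down it reaches from about 0.425 to 1.025 m from the base axis. Payload 9.4 kg.
Tool frame: the origin (TCP) lies midway between the tips of the shut fingers; the grasp point (between the pads) lies 19 mm behind it; x points along the fingers, z is the direction in which the jaws open and shut, and the axes are right-handed (so a half turn about x gives the same grasp; the last joint's range is limited). The gripper opens to 85 mm and grips with 20 to 120 N. Pads are 22 mm wide; open, the fingers measure 114 mm over their backs; the gripper's body (76 mm by 85 mm) begins 54 mm behind the grasp point. The pads swing forward as they close: fully open they stand 13 mm farther back than shut.
Start: joints at [60.178, 34.337, -0.143, 91.639, 0.103, 54.024, -4.572], TCP at [0.311, -0.655, 0.231] pointing down, gripper open.
Joint ranges: [-147.43, 147.43], [-19.82, 112.94], [-74.19, 73.91], [6.32, 146.72], [-59.91, 239.91], [6.04, 106.73], [-150.56, 150.56]. Speed limits (degrees/s): [127.2, 127.2, 172.46, 172.46, 180, 180, 180].

### API

Orientations are given as [roll, pitch, yaw] about the fixed x, y, z axes, in that order (R = Rz(yaw) Ry(pitch) Rx(roll)).
In Python, from bench import get_state, capture, calibration, hand_in, search_frame, tip_of gives the robot as it stands. The module is installed in compiled form; this text tells all that it offers.
- The arm moves only by the tool arm_command, never from a script. Its argument "rows" is text: rows parted by semicolons, each of 7 numbers parted by spaces: the shift along the tool's x, y, z in m, then the turn, a rotation vector about the tool's x, y, z in rad, then the finger opening in m, from 0 to 0.0854. In form: dx dy dz ax ay az claw; .... A call has 1 to 12 rows; each row is the pose to reach, as a shift and turn from the pose commanded when the call began, along the tool's axes at that moment; what a row does not reach only later rows make up. A row lasts 1/10 s, in which the tool goes at most 50 mm and 8.59 degrees, less where a joint would pass 70% of its speed; a pose out of reach is approached as far as the arm can. A call with a gripper value outside its range is refused whole. The fingers move at their own pace and stop on an object; the grip force is fixed at half the most. Time passes only in rows, so rows that repeat a pose let the fingers close. It gives the time, the measured TCP pose, the force and the opening at its end, in the units of the state.
- get_state(): the state, without advancing time (a new reading comes with each control period).
- capture(name): name is "side" or "top" or "wrist"; returns the picture (420x560x3 uint8, red, green, blue); there is no depth.
- calibration(name): a dict with "vfov" (degrees; the focal length in pixels is half the picture's height over the tangent of half this angle, whatever the lens; pixels are square), "cx", "cy" (the principal point, pixels), "extrinsics" (4x4, takes a point from camera to world coordinates); the wrist camera has in their place "mount" (4x4, takes a point from camera to tool coordinates, whose origin is the TCP and whose axes are the tool frame's). Camera axes: x right, y down, z forward; pixel columns grow to the right and rows downward; lengths in m; the calibration is good to about 2 mm. A picture is of the moment at which its call begins: read the wrist's pose just before it. calibration takes no time and is no camera call.
- hand_in(): hands the job in, once; it reports no verdict.
Trained networks look in the newest picture that a camera, given by its name, has taken for a name from the list of things; names that differ only in an ending like _2 or _b are one class to them, and where a whole thing is asked for, a point or a joint stands for the part that bears it (a point fixed in the world has none). Each returns a list of dicts, best first, with "score" (0 to 1); they miss things now and then, are a little off and sometimes report something else, mostly with a low value. They report only what shows in the picture. A call takes as long as a camera call. They do not tell look-alikes from the thing itself.
- search_frame(name, camera): "bbox" ([centre column, centre row, width, height] in pixels, round what is visible of it).
- tip_of(name, camera): "location" ([row, column] in pixels: a listed point, or the origin of a listed thing).
The state is a dict: "t": time; "qpos": joint angles; "joint_velocities": joint speeds; "joint_efforts": joint torques, N m; "tcp_pos": TCP position; "tcp_rot": TCP orientation; "contact_force": force on the tool from outside, world axes, zero at the start; "torque": the same for the moment, N m; "gripper_width": opening from 0.0 (shut) to 1.0 (fully open).
Only numpy, scipy, OpenCV 4.12 (cv2) and the standard library are available. Lean on these libraries where they do the work, as an engineer would, in place of code of your own. Each camera call takes 0.05 s, during which the arm holds its last target.

## Working session

There is one attempt and no reset: what is moved stays moved. The work goes in short steps, Python scripts to look and compute and a tool call to move; the robot and the scene stay as the last step left them, time stands still between calls to the robot, and variables do not carry over. Pictures are saved under pics/ and viewed, and the job is handed in when it is done.

Besides the shell and the picture viewer there is one more tool, called as name(argument=value, ...), one argument or row to a line, values as JSON. arm_command: Moves the arm, as the interface text tells. Its arguments: {"type":"object","properties":{"rows":{"type":"string"}},"required":["rows"]}

```bash
mkdir -p pics
cat > h.py <<'E'
import numpy as np, cv2, json
from scipy.spatial.transform import Rotation as R
from bench import *
def save(n,im): cv2.imwrite(f'pics/{n}.png',im[:,:,::-1])
def cam(name,st=None):
    c=calibration(name); f=210/np.tan(np.radians(c['vfov'])/2)
    if name=='wrist':
        T=np.eye(4);T[:3,:3]=R.from_euler('xyz',st['tcp_rot'],degrees=True).as_matrix();T[:3,3]=st['tcp_pos']
        E=T@np.array(c['mount'])
    else: E=np.array(c['extrinsics'])
    return f,c['cx'],c['cy'],E
def ray(C,u,v):
    f,cx,cy,E=C; d=E[:3,:3]@np.array([(u-cx)/f,(v-cy)/f,1]); return E[:3,3],d
def onz(C,u,v,z):
    o,d=ray(C,u,v); return o+d*(z-o[2])/d[2]
def proj(C,P):
    f,cx,cy,E=C; P=np.atleast_2d(P); q=(P-E[:3,3])@E[:3,:3]; return np.c_[cx+f*q[:,0]/q[:,2],cy+f*q[:,1]/q[:,2]]
E
python3 - <<'E'
from h import *
s=get_state(); print(s)
for n in ['side','top','wrist']:
    im=capture(n); save(n+'0',im); print(n,calibration(n))
    if n!='wrist':
        for t in ['tray','board','plain_tray']: print(t,search_frame(t,n)[:4],tip_of(t,n)[:4])
print(get_state()['t'])
E
```

```text
{'t': 0.0, 'qpos': array([60.17901337, 34.38578503, -0.14542691, 91.68286722,  0.10357725,
       54.02206084, -4.57268037]), 'joint_velocities': array([-0.08764764, -0.04924811,  0.04518941,  0.08444798,  0.12689941,
       -0.06436648,  0.00436493]), 'joint_efforts': array([-2.86579425e-04, -7.76451445e+01,  1.56388924e+00, -2.58012146e+01,
        1.22382815e-02,  8.90611962e-03,  5.24039777e-06]), 'tcp_pos': array([ 0.31105175, -0.65434827,  0.23038896]), 'tcp_rot': array([-174.42090519,   89.90940182,  121.00839537]), 'contact_force': array([-0.34390358, -0.20525729,  0.71207303]), 'torque': array([ 0.02052711, -0.02325527,  0.04831083]), 'gripper_width': 1.0027976744009535}
side {'vfov': 54.343123498635094, 'cx': 278.5183316447891, 'cy': 208.72425939426918, 'extrinsics': array([[-0.99079972, -0.10353518,  0.08715726,  0.44878248],
       [-0.13376513,  0.65133599, -0.74690583,  0.75284256],
       [ 0.02056237, -0.75169269, -0.65919291,  0.78758331],
       [ 0.        ,  0.        ,  0.        ,  1.        ]])}
tray [{'bbox': [337.8, 261.1, 65.3, 74.3], 'score': 0.83}, {'bbox'
[... 1205 characters left out ...]
ocation': [129.7, 221.7], 'score': 0.72}, {'location': [290.8, 396.2], 'score': 0.67}]
board [{'bbox': [377.9, 222.4, 105.5, 66.2], 'score': 0.77}] [{'location': [219.6, 368.6], 'score': 0.95}]
plain_tray [{'bbox': [147.8, 202.8, 57.1, 40.5], 'score': 0.9}] []
wrist {'vfov': 66.1877484883999, 'cx': 279.2133756368769, 'cy': 215.14348044185616, 'mount': array([[ 5.39384708e-05, -3.02492481e-01,  9.53151770e-01,
        -1.41981278e-01],
       [ 9.70410315e-04, -9.53151306e-01, -3.02492389e-01,
         7.69351160e-02],
       [ 9.99999528e-01,  9.41264286e-04,  2.42130300e-04,
        -4.18439432e-04],
       [ 0.00000000e+00,  0.00000000e+00,  0.00000000e+00,
         1.00000000e+00]])}
0.75
```

View pics/side0.png

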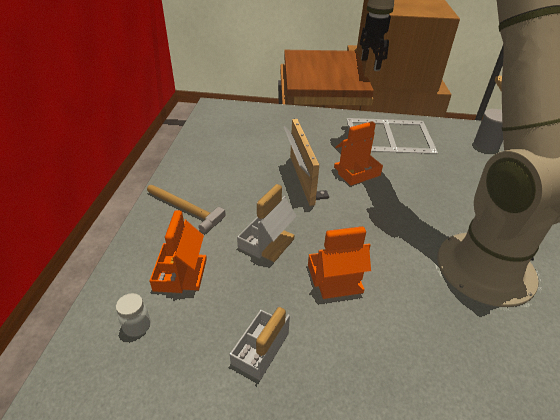

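View pics/top0.png

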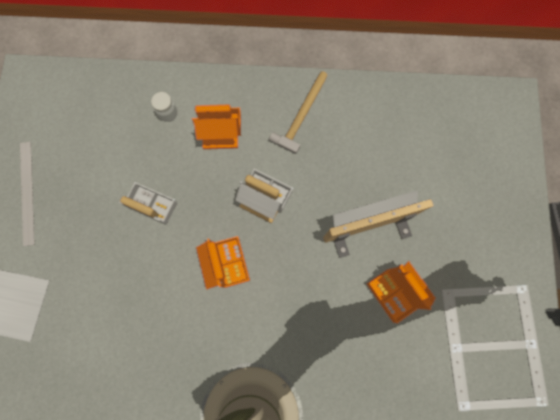

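View pics/wrist0.png

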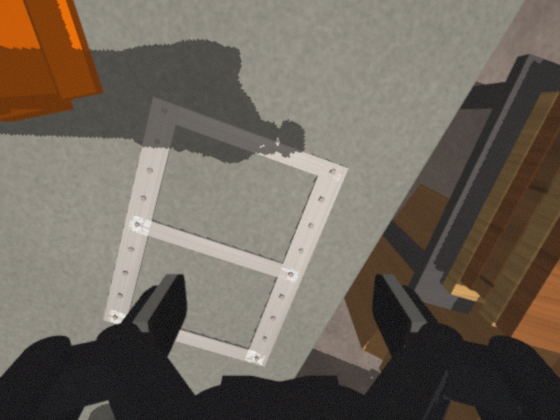

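Run:
```python
import cv2,numpy as np
s=cv2.imread('pics/side0.png');t=cv2.imread('pics/top0.png')
def z(im,x0,y0,w,h,k,n): cv2.imwrite(f'pics/{n}.png',cv2.resize(im[y0:y0+h,x0:x0+w],None,fx=k,fy=k,interpolation=cv2.INTER_CUBIC))
z(t,225,165,75,60,10,'zt1'); z(s,230,175,75,95,6,'zs1'); z(t,320,185,125,75,6,'zt2'); z(s,275,110,60,100,6,'zs2')
```

```text
(no output)
```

View pics/zt1.png

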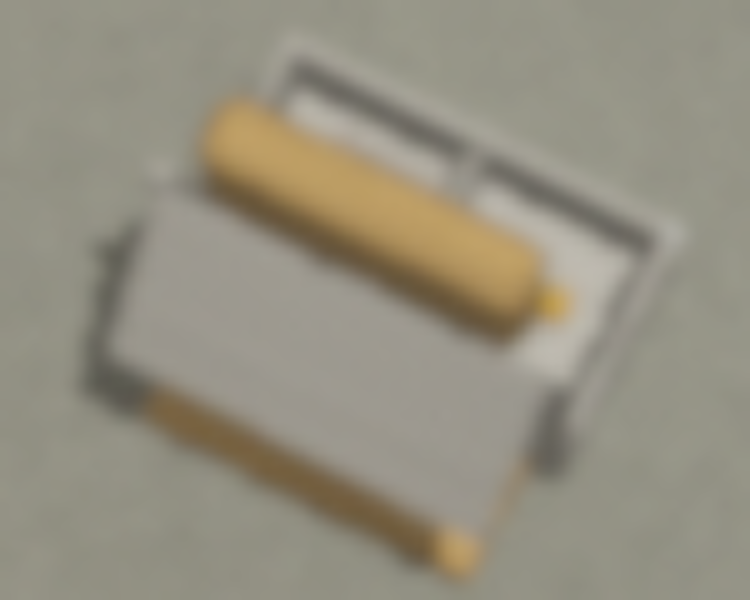

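View pics/zs1.png

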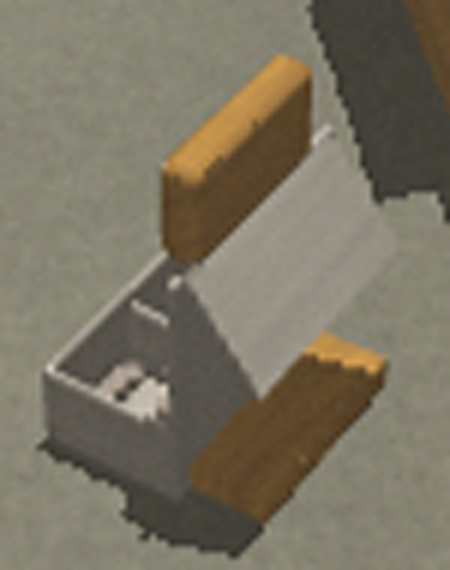

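View pics/zt2.png

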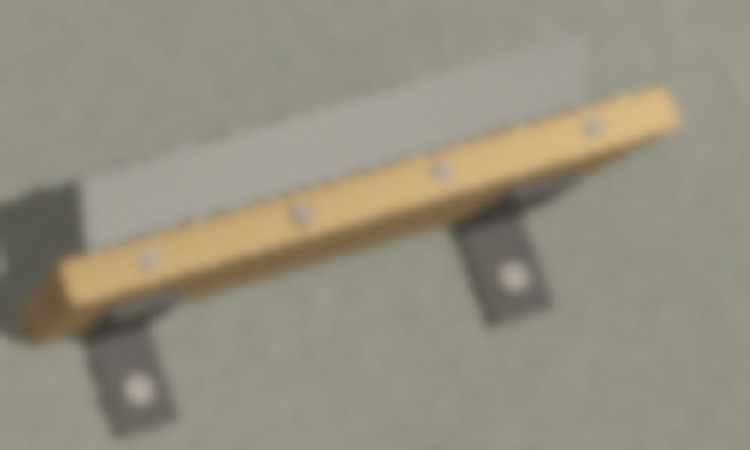

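View pics/zs2.png

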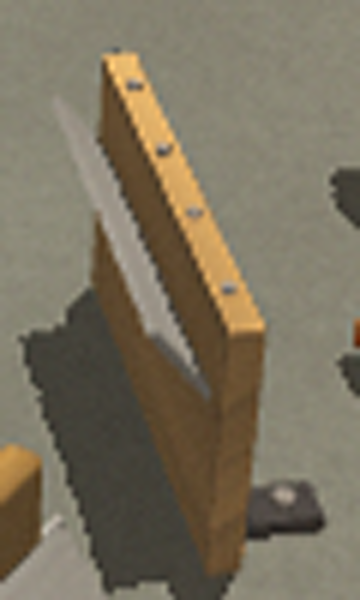

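```bash
cat > fit.py <<'E'
from h import *
from scipy.optimize import least_squares
T=[((60,60,40),(290,45)),((60,-60,40),(680,235)),((-46,55,77),(105,370)),((-46,-55,77),(480,530))]
S=[((60,60,40),(45,370)),((60,60,0),(45,445)),((-10,60,0),(185,498)),((-46,55,77),(262,398)),((-46,-55,77),(397,240)),((-10,55,120),(185,280)),((-48,-50,15),(385,365))]
tray=[('top',p,(225+a/10,165+b/10)) for p,(a,b) in T]+[('side',p,(230+a/6,175+b/6)) for p,(a,b) in S]
T=[((0,130,146),(60,262)),((0,-130,146),(672,90)),((-18,-130,146),(682,125)),((-18,130,146),(72,303)),((32,110,136),(82,180)),((32,-110,136),(585,42))]
S=[((0,130,146),(228,332)),((-18,130,146),(265,328)),((0,-130,146),(103,60)),((-18,-130,146),(135,58)),((0,130,0),(210,572)),((32,110,136),(150,333)),((32,-110,136),(57,100))]
board=[('top',p,(320+a/6,185+b/6)) for p,(a,b) in T]+[('side',p,(275+a/6,110+b/6)) for p,(a,b) in S]
C={n:cam(n) for n in('top','side')}
def fit(cor,g):
    P=np.array([c[1] for c in cor])/1000; U=np.array([c[2] for c in cor])
    def f(q):
        W=P@R.from_euler('z',q[2]).as_matrix().T+[q[0],q[1],0]
        return np.concatenate([proj(C[c[0]],W[i])[0]-U[i] for i,c in enumerate(cor)])
    r=least_squares(f,g,loss='soft_l1'); print(r.x[:2],np.degrees(r.x[2])); print(np.round(r.fun.reshape(-1,2),1).tolist()); return r.x
if __name__=='__main__':
    a=fit(tray,[.55,0,-.4]); b=fit(board,[.5,-.25,.3])
    np.save('fit0.npy',[a,b])
E
python3 fit.py
```

```text
[ 0.55830199 -0.00072312] -23.724134958565163
[[-0.8, -0.3], [-0.4, -0.4], [0.3, -1.2], [0.6, 1.4], [-0.1, 0.0], [0.6, -1.7], [-0.5, 0.1], [-0.0, 0.1], [-0.0, 0.6], [0.2, 1.2], [0.6, -1.7]]
[ 0.50658093 -0.2915581 ] 18.7078468227021
[[-0.4, 0.2], [-0.9, -0.1], [0.0, 1.0], [-0.1, 0.5], [-0.8, -0.2], [-0.0, -1.1], [0.1, -0.5], [0.3, -0.5], [0.3, -1.8], [0.5, -1.9], [-0.7, 0.1], [-0.2, -0.8], [-0.7, -1.8]]
```

```bash
cat > mv.py <<'E'
from h import *
tray,board=np.load('fit0.npy')
np.set_printoptions(suppress=True,precision=4)
def Rw(yaw,tilt=0,flip=0):
    # tool x down, z along tray +x (flip -> -x); tilt: top towards -x of the tray/board
    B=R.from_euler('z',yaw).as_matrix()@R.from_euler('y',-tilt).as_matrix()
    s=-1 if flip else 1
    x=np.array([0,0,-1.]);z=np.array([s,0,0.]);y=np.cross(z,x)
    return B@np.c_[x,y,z]
def delta(p0,R0,p1,R1):
    return np.r_[R0.T@(np.array(p1)-p0), R.from_matrix(R0.T@R1).as_rotvec()]
def meas():
    s=get_state(); return s,np.array(s['tcp_pos']),R.from_euler('xyz',s['tcp_rot'],degrees=True).as_matrix()
E
python3 - <<'E'
from mv import *
s,p,R0=meas(); print(R0)
for fl in (0,1):
    print(fl,delta(p,R0,[tray[0],tray[1],.30],Rw(tray[2],0,fl)))
    print('  at board yaw',np.degrees(R.from_matrix(R0.T@Rw(board[2],0,fl)).as_rotvec()))
E
```

```text
[[-0.0001  0.9031  0.4294]
 [-0.0001  0.4294 -0.9031]
 [-1.     -0.0001  0.    ]]
0 [-0.0687  0.5039 -0.4846 -0.7129  0.      0.0001]
  at board yaw [-83.2779  -0.0013   0.0049]
1 [-0.0687  0.5039 -0.4846  2.4287  0.0001 -0.    ]
  at board yaw [96.7221  0.005   0.0014]
```

arm_command(
  rows="-0.05 0.05 -0.05 0 0 0 0.085; -0.069 0.504 -0.485 -0.713 0 0 0.085; -0.069 0.504 -0.485 -0.713 0 0 0.085; -0.069 0.504 -0.485 -0.713 0 0 0.085; -0.069 0.504 -0.485 -0.713 0 0 0.085; -0.069 0.504 -0.485 -0.713 0 0 0.085; -0.069 0.504 -0.485 -0.713 0 0 0.085; -0.069 0.504 -0.485 -0.713 0 0 0.085; -0.069 0.504 -0.485 -0.713 0 0 0.085; -0.069 0.504 -0.485 -0.713 0 0 0.085; -0.069 0.504 -0.485 -0.713 0 0 0.085; -0.069 0.504 -0.485 -0.713 0 0 0.085",
)

```text
t: 1.95
tcp_pos: [0.5198, -0.101, 0.2941]
tcp_rot: [0.6, 90.0, -23.2]
contact_force: [0.9, -0.5, -0.2]
gripper_width: 0.995
```

Run:
```python
from mv import *
s,p,R0=meas(); print(p,s['qpos'])
im=capture('wrist'); save('w1',im)
d=delta(p,R0,[tray[0],tray[1],.30],Rw(tray[2]));print(d)
```

```text
[ 0.5198 -0.101   0.2941] [ 19.1884  17.6741 -18.6066 112.1384   7.1598  51.2323 -26.8252]
[-0.0059  0.1073 -0.0052 -0.0002  0.0008 -0.    ]
```

View pics/w1.png

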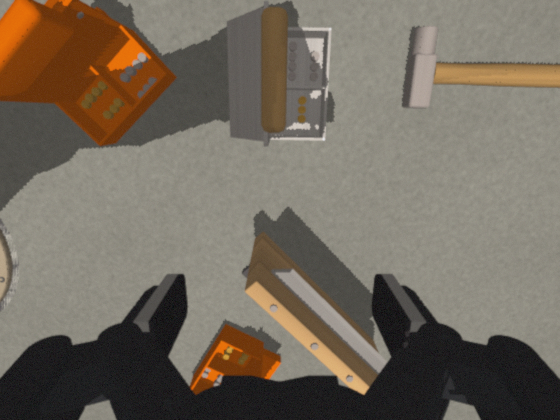

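Run:
```python
from mv import *
im=cv2.imread('pics/w1.png')
s=dict(tcp_pos=[.5198,-.101,.2941],tcp_rot=[.6,90,-23.2])
s2=get_state(); print(s2['t'],s2['tcp_pos'],s2['tcp_rot'])
C=cam('wrist',s)
k=2
big=cv2.resize(im,None,fx=k,fy=k,interpolation=cv2.INTER_CUBIC)
def poly(q,pts,col):
    W=np.array(pts)/1000.@R.from_euler('z',q[2]).as_matrix().T+[q[0],q[1],0]
    u=proj(C,W); print(np.round(u,1).tolist())
    cv2.polylines(big,[np.round(u*k+.5).astype(int)],True,col,1)
poly(tray,[(60,60,40),(60,-60,40),(-6,-60,40),(-6,60,40)],(0,255,0))
poly(tray,[(-46,55,77),(-46,-55,77),(-10,-55,120),(-10,55,120)],(0,255,255))
poly(tray,[(-10,45,170),(-10,-45,170),(10,-45,170),(10,45,170)],(255,0,0))
poly(board,[(0,130,146),(0,-130,146),(-18,-130,146),(-18,130,146)],(0,255,0))
poly(board,[(32,110,136),(32,-110,136),(0,-110,100),(0,110,100)],(0,255,255))
cv2.imwrite('pics/o1.png',big[0:600,300:1000])
```

```text
2.0 [ 0.5231 -0.0917  0.295 ] [68.8809 89.6606 45.6825]
[[330.1, 26.0], [325.4, 139.1], [270.4, 139.1], [269.4, 26.1]]
[[227.7, 22.2], [232.6, 137.1], [264.0, 140.3], [262.1, 8.7]]
[[258.9, 3.2], [261.0, 132.6], [286.0, 132.6], [286.8, 3.2]]
[[256.9, 280.4], [407.7, 424.1], [395.5, 431.8], [244.1, 291.0]]
[[293.3, 269.7], [416.7, 393.1], [385.5, 383.3], [271.4, 272.1]]
```

View pics/o1.png

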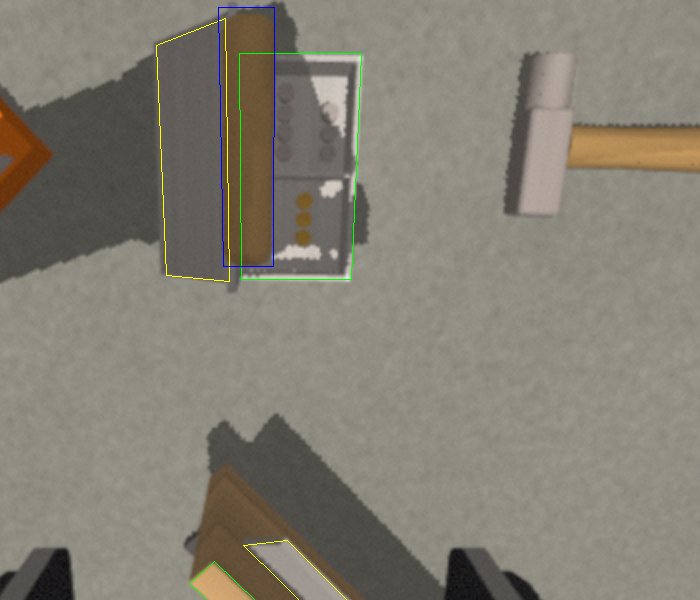

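arm_command(
  rows="0 0.05 0 0 0 0 0.085; 0 0.06 0 0 0 0 0.085; 0 0.06 0 0 0 0 0.085; 0 0.06 0 0 0 0 0.085; 0 0.06 0 0 0 0 0.085",
)

```text
t: 2.5
tcp_pos: [0.5429, -0.0498, 0.2935]
tcp_rot: [-102.9, 89.9, -126.8]
contact_force: [-0.2, -0.7, -0.1]
gripper_width: 0.998
```

Run:
```python
from mv import *
s,p,R0=meas(); print(p,s['joint_velocities'],s['contact_force'])
d=delta(p,R0,[tray[0],tray[1],.137],Rw(tray[2]));print(d)
```

```text
[ 0.5429 -0.0498  0.2935] [ 0.2382  0.0225 -0.2475 -0.1212 -0.0217 -0.0341 -0.2548] [-0.1661 -0.6694 -0.0929]
[ 0.1564  0.0513 -0.0057 -0.0022 -0.0002  0.0009]
```

arm_command(
  rows="0 0.051 -0.006 -0.002 0 0 0.085; 0 0.051 -0.006 -0.002 0 0 0.085; 0.04 0.051 -0.006 -0.002 0 0 0.085; 0.08 0.051 -0.006 -0.002 0 0 0.085; 0.08 0.051 -0.006 -0.002 0 0 0.085; 0.08 0.051 -0.006 -0.002 0 0 0.085",
)

```text
t: 3.1
tcp_pos: [0.5584, 0.0003, 0.2139]
tcp_rot: [-150.7, 89.9, -174.3]
contact_force: [0.4, 0.4, 0.6]
gripper_width: 0.995
```

Run:
```python
from mv import *
s,p,R0=meas(); print(p,s['contact_force'])
d=delta(p,R0,[tray[0],tray[1],.137],Rw(tray[2]));print(d)
save('w2',capture('wrist'))
```

```text
[0.5584 0.0003 0.2139] [0.3753 0.3893 0.6188]
[ 0.0769 -0.0009  0.0004  0.0011 -0.0012  0.0007]
```

View pics/w2.png

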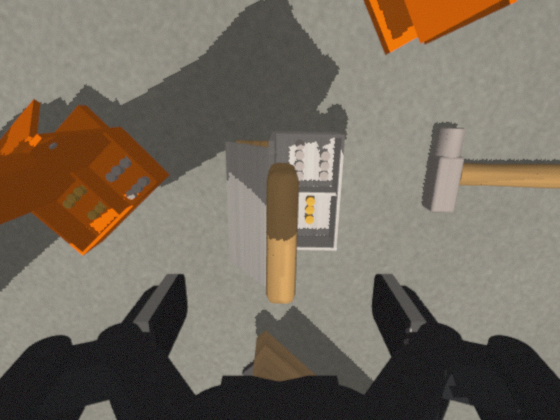

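The aluminium strip tray's grip (281,235) is centred between the fingers (about 160–395, mid 279). The strip is to its left. I'll go down and close.

arm_command(
  rows="0.04 -0.001 0 0 0 0 0.085; 0.077 -0.001 0 0 0 0 0.085; 0.077 -0.001 0 0 0 0 0.085; 0.077 -0.001 0 0 0 0 0.085; 0.077 -0.001 0 0 0 0 0; 0.077 -0.001 0 0 0 0 0; 0.077 -0.001 0 0 0 0 0; 0.077 -0.001 0 0 0 0 0; 0.077 -0.001 0 0 0 0 0; 0.077 -0.001 0 0 0 0 0; 0.077 -0.001 0 0 0 0 0; 0.077 -0.001 0 0 0 0 0",
)

```text
t: 4.35
tcp_pos: [0.559, 0.0002, 0.1372]
tcp_rot: [24.6, 89.9, 1.0]
contact_force: [2.7, -1.0, 6.6]
gripper_width: 0.223
```

Run:
```python
from mv import *
s,p,R0=meas(); print(p,s['contact_force'],s['gripper_width'],s['qpos'])
print(delta(p,R0,[tray[0],tray[1],.137],Rw(tray[2])))
```

```text
[0.559  0.0002 0.1372] [ 2.703 -0.951  6.564] 0.22271365259581327 [  5.4685  31.0362 -16.1731 117.7533  15.2865  33.0613 -44.9875]
[ 0.0002 -0.0012 -0.0003  0.0019  0.0016 -0.0007]
```

```bash
cat >> mv.py <<'E'
def brd(ox,oz,th,oy=0,G=(0,0,.137)):
    t=np.radians(th); B=R.from_euler('z',board[2]).as_matrix()
    o=np.array([board[0],board[1],0])+B@np.array([ox,oy,oz])
    return o+B@R.from_euler('y',-t).as_matrix()@np.array(G), Rw(board[2],t)
E
python3 - <<'E'
from mv import *
s,p,R0=meas()
for a in [(.14,.095,18),(.12,.095,18),(.081,.091,18)]:
    q,Q=brd(*a); print(a,q,delta(p,R0,q,Q))
E
```

```text
(0.14, 0.095, 18) [ 0.5991 -0.2602  0.2253] [-0.088  -0.2226  0.1412 -0.7324 -0.298   0.1159]
(0.12, 0.095, 18) [ 0.5801 -0.2666  0.2253] [-0.0881 -0.236   0.1264 -0.7324 -0.298   0.1159]
(0.081, 0.091, 18) [ 0.5432 -0.2792  0.2213] [-0.0841 -0.2623  0.0975 -0.7324 -0.298   0.1159]
```

arm_command(
  rows="-0.03 0 0 0 0 0 0; -0.06 0 0 0 0 0 0; -0.09 0 0 0 0 0 0; -0.09 -0.03 0.03 -0.12 -0.05 0.02 0; -0.09 -0.06 0.06 -0.24 -0.1 0.04 0; -0.09 -0.1 0.09 -0.37 -0.15 0.06 0; -0.09 -0.14 0.12 -0.5 -0.2 0.08 0; -0.09 -0.18 0.14 -0.62 -0.25 0.1 0; -0.088 -0.2 0.141 -0.68 -0.28 0.11 0; -0.088 -0.223 0.141 -0.732 -0.298 0.116 0; -0.088 -0.223 0.141 -0.732 -0.298 0.116 0; -0.088 -0.223 0.141 -0.732 -0.298 0.116 0",
)

```text
t: 5.55
tcp_pos: [0.5964, -0.2613, 0.2232]
tcp_rot: [0.6, 72.2, 19.1]
contact_force: [0.3, 0.3, -5.3]
gripper_width: 0.23
```

Run:
```python
from mv import *
s,p,R0=meas();print(p,s['contact_force'],s['gripper_width'],s['qpos'])
for a in [(.14,.095,18),(.081,.091,18)]:
    q,Q=brd(*a); print(a,q,delta(p,R0,q,Q))
for n in ('side','top','wrist'): save(n+'3',capture(n))
```

```text
[ 0.5964 -0.2613  0.2232] [ 0.2841  0.2814 -5.2937] 0.22951606375191108 [ 51.3465  30.6107 -38.749  110.469   15.0315  31.1769  25.6129]
(0.14, 0.095, 18) [ 0.5991 -0.2602  0.2253] [-0.0011  0.0002  0.0034 -0.0036 -0.0041 -0.0021]
(0.081, 0.091, 18) [ 0.5432 -0.2792  0.2213] [-0.0153  0.     -0.054  -0.0036 -0.0041 -0.0021]
```

View pics/side3.png

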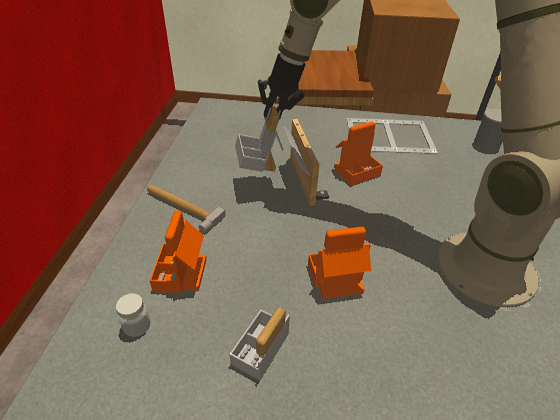

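View pics/wrist3.png

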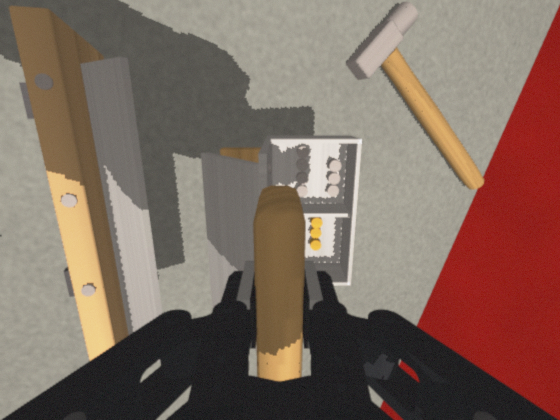

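```bash
cat > ov.py <<'E'
from mv import *
def ov(name,tag,s,roi,k,G=(0,0,.137)):
    im=cv2.imread(f'pics/{tag}.png'); C=cam(name,s)
    big=cv2.resize(im,None,fx=k,fy=k,interpolation=cv2.INTER_CUBIC)
    Rt=R.from_euler('xyz',s['tcp_rot'],degrees=True).as_matrix()
    A=np.c_[Rt[:,2],-Rt[:,1],-Rt[:,0]]  # tray axes x=z_tool, y, z=-x_tool
    A[:,1]=np.cross(A[:,2],A[:,0]); o=np.array(s['tcp_pos'])-A@np.array(G)
    B=R.from_euler('z',board[2]).as_matrix(); ob=np.array([board[0],board[1],0])
    print('tray in board',B.T@(o-ob),'edge',B.T@(o+A@[-.046,0,.077]-ob),'tilt',np.degrees(np.arccos(A[2,2])))
    def poly(A,o,pts,col):
        u=proj(C,np.array(pts)/1000.@A.T+o); cv2.polylines(big,[np.round(u*k).astype(int)],True,col,1)
    poly(A,o,[(60,60,40),(60,-60,40),(-6,-60,40),(-6,60,40)],(0,255,0))
    poly(A,o,[(-46,55,77),(-46,-55,77),(-10,-55,120),(-10,55,120)],(0,255,255))
    poly(B,ob,[(0,130,146),(0,-130,146),(-18,-130,146),(-18,130,146)],(0,255,0))
    poly(B,ob,[(32,110,136),(32,-110,136),(0,-110,100),(0,110,100)],(0,255,255))
    x0,y0,w,h=roi; cv2.imwrite(f'pics/ov_{tag}.png',big[y0*k:(y0+h)*k,x0*k:(x0+w)*k])
E
python3 - <<'E'
from ov import *
s=get_state()
ov('wrist','wrist3',s,(0,0,380,299),2)
ov('side','side3',s,(225,90,110,120),5)
E
```

```text
tray in board [0.1393 0.0017 0.094 ] edge [0.0719 0.0015 0.1532] tilt 17.880354630990336
tray in board [0.1393 0.0017 0.094 ] edge [0.0719 0.0015 0.1532] tilt 17.880354630990336
```

View pics/ov_wrist3.png

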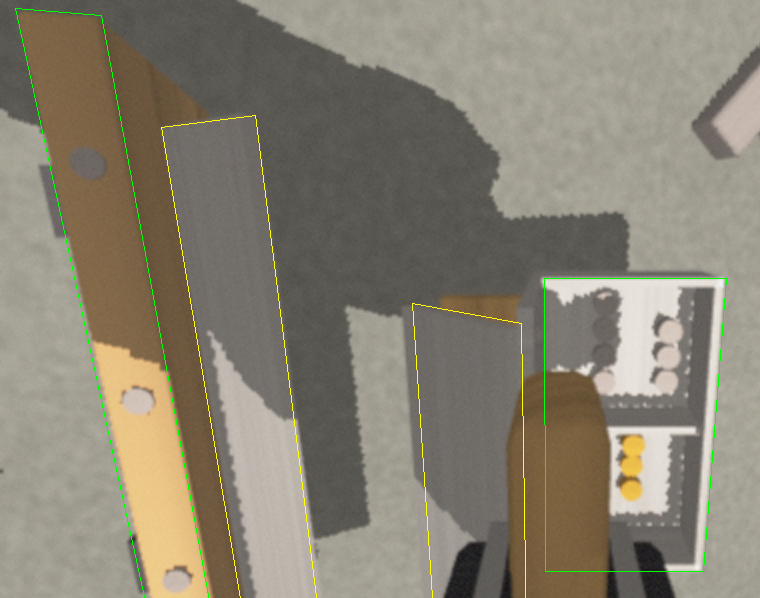

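View pics/ov_side3.png

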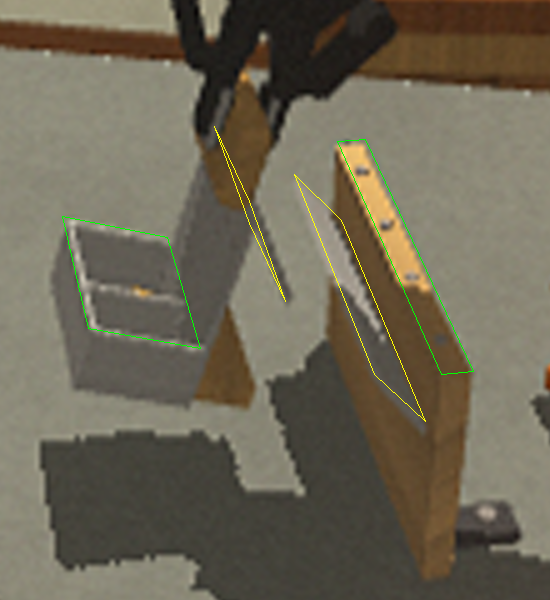

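arm_command(
  rows="-0.005 0 -0.018 0 -0.004 0 0; -0.01 0 -0.036 0 -0.004 0 0; -0.015 0 -0.054 0 -0.004 0 0; -0.015 0 -0.054 0 -0.004 0 0; -0.015 0 -0.054 0 -0.004 0 0",
)

```text
t: 6.2
tcp_pos: [0.5456, -0.2776, 0.2226]
tcp_rot: [0.0, 71.8, 18.8]
contact_force: [1.0, 0.9, -5.8]
gripper_width: 0.225
```

Run:
```python
from ov import *
s,p,R0=meas()
for n in ('side','wrist'): save(n+'4',capture(n))
ov('side','side4',s,(225,90,110,120),5)
ov('wrist','wrist4',s,(0,0,380,299),2)
print(s['contact_force'])
for a in [(.0745,.059,18),(.0745,.059,12),(.052,.04,0),(.05,.034,0)]:
    q,Q=brd(*a); print(a,delta(p,R0,q,Q))
```

```text
tray in board [0.0841 0.0007 0.0924] edge [0.0164 0.0007 0.1513] tilt 18.15839727298385
tray in board [0.0841 0.0007 0.0924] edge [0.0164 0.0007 0.1513] tilt 18.15839727298385
[ 1.0353  0.9447 -5.8386]
(0.0745, 0.059, 18) [ 0.0288 -0.0007 -0.0192  0.0007  0.0028 -0.0005]
(0.0745, 0.059, 12) [ 0.0296 -0.0007 -0.0049  0.0007  0.1075 -0.0004]
(0.052, 0.04, 0) [ 0.0466 -0.0007 -0.0042  0.0007  0.3169 -0.0003]
(0.05, 0.034, 0) [ 0.0517 -0.0007 -0.0079  0.0007  0.3169 -0.0003]
```

View pics/ov_side4.png

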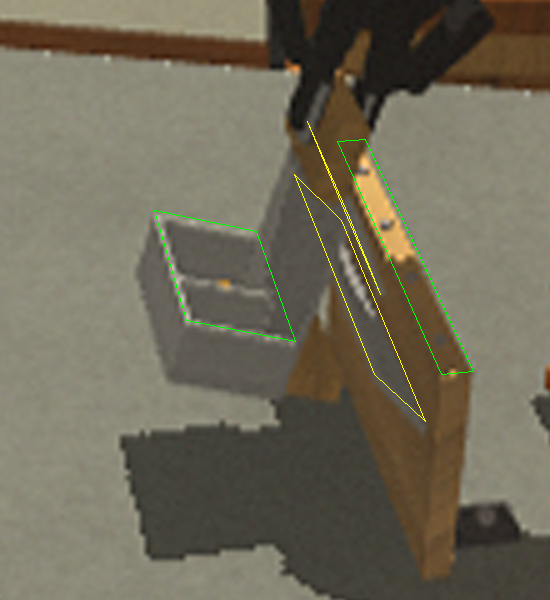

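View pics/ov_wrist4.png

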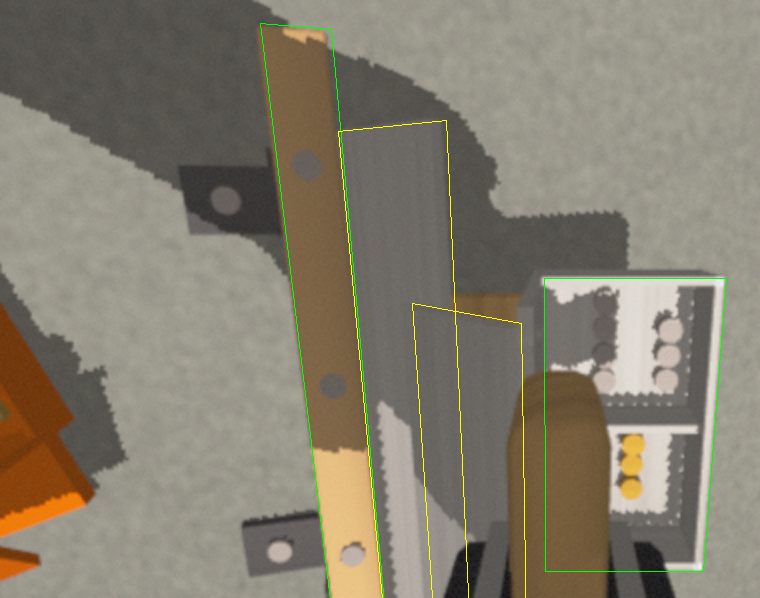

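arm_command(
  rows="0.007 -0.001 -0.005 0 0 0 0; 0.014 -0.001 -0.009 0 0 0 0; 0.021 -0.001 -0.014 0 0 0 0; 0.028 -0.001 -0.018 0 0 0 0; 0.028 -0.001 -0.018 0 0 0 0; 0.028 -0.001 -0.018 0 0 0 0",
)

```text
t: 6.9
tcp_pos: [0.5374, -0.282, 0.1898]
tcp_rot: [0.2, 71.9, 18.9]
contact_force: [0.1, 0.8, -5.1]
gripper_width: 0.223
```

Run:
```python
from ov import *
s,p,R0=meas()
for n in ('side',): save(n+'5',capture(n))
ov('side','side5',s,(225,90,110,120),5)
print(s['contact_force'],s['torque'])
for th in (12,6,0):
    t=np.radians(th); e=np.array([.007,.1175])
    o=e-np.array([-.046*np.cos(t)-.077*np.sin(t),-.046*np.sin(t)+.077*np.cos(t)])
    q,Q=brd(o[0],o[1],th); print(th,o,delta(p,R0,q,Q))
for a in [(.05,.034,0),(.048,.030,0)]:
    q,Q=brd(*a); print(a,delta(p,R0,q,Q))
```

```text
tray in board [ 0.0749 -0.0007  0.0596] edge [ 0.0072 -0.0008  0.1184] tilt 18.13226331421088
[ 0.0756  0.8266 -5.147 ] [-0.2684  0.763   0.0452]
12 [0.068  0.0517] [ 0.0061  0.0009  0.0057 -0.0005  0.107  -0.0011]
6 [0.0608 0.0457] [ 0.0118  0.0009  0.0111 -0.0004  0.2117 -0.0011]
0 [0.053  0.0405] [ 0.0181  0.0009  0.0159 -0.0004  0.3165 -0.0011]
(0.05, 0.034, 0) [ 0.0233  0.0008  0.011  -0.0004  0.3165 -0.0011]
(0.048, 0.03, 0) [ 0.0265  0.0008  0.0079 -0.0004  0.3165 -0.0011]
```

View pics/ov_side5.png

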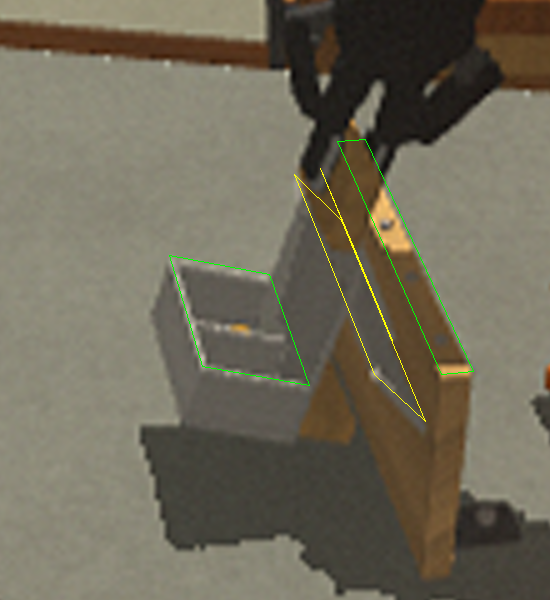

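arm_command(
  rows="0.003 0.001 0.003 0 0.05 0 0; 0.006 0.001 0.006 0 0.107 0 0; 0.009 0.001 0.008 0 0.16 0 0; 0.012 0.001 0.011 0 0.212 0 0; 0.015 0.001 0.0135 0 0.265 0 0; 0.018 0.001 0.016 0 0.316 0 0; 0.018 0.001 0.016 0 0.316 0 0; 0.018 0.001 0.016 0 0.316 0 0",
)

```text
t: 7.75
tcp_pos: [0.5572, -0.2741, 0.178]
tcp_rot: [13.8, 89.9, 32.5]
contact_force: [-0.7, -0.3, -5.1]
gripper_width: 0.223
```

Run:
```python
from ov import *
s,p,R0=meas()
save('side6',capture('side'))
ov('side','side6',s,(225,90,110,120),5)
print(s['contact_force'],s['torque'])
for a in [(.05,.034,0),(.048,.030,0)]:
    q,Q=brd(*a); print(a,delta(p,R0,q,Q))
```

```text
tray in board [0.0539 0.0004 0.041 ] edge [0.0077 0.0003 0.1179] tilt 0.14568764672341264
[-0.685  -0.3405 -5.0612] [0.0041 0.046  0.0038]
(0.05, 0.034, 0) [ 0.007  -0.0003 -0.0036  0.0006  0.0025 -0.0006]
(0.048, 0.03, 0) [ 0.011  -0.0003 -0.0056  0.0006  0.0025 -0.0006]
```

View pics/ov_side6.png

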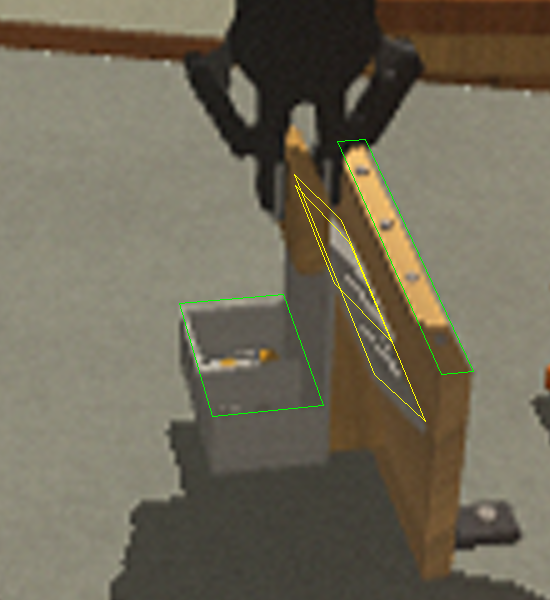

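arm_command(
  rows="0.004 0 -0.002 0 0 0 0; 0.007 0 -0.0035 0 0 0 0; 0.009 0 -0.0045 0 0 0 0; 0.011 0 -0.0055 0 0 0 0; 0.011 0 -0.0055 0 0 0 0; 0.011 0 -0.0055 0 0 0 0",
)

```text
t: 8.4
tcp_pos: [0.5523, -0.2763, 0.1671]
tcp_rot: [1.0, 89.9, 19.7]
contact_force: [4.7, -0.4, -5.0]
gripper_width: 0.228
```

Run:
```python
from ov import *
s,p,R0=meas()
save('side7',capture('side'))
ov('side','side7',s,(225,90,110,120),5)
print(s['contact_force'],s['torque'])
```

```text
tray in board [ 0.0485 -0.0002  0.0301] edge [ 0.0024 -0.0002  0.107 ] tilt 0.11978536967890364
[ 4.7149 -0.389  -4.964 ] [ 0.1735 -1.3595  0.2852]
```

View pics/ov_side7.png

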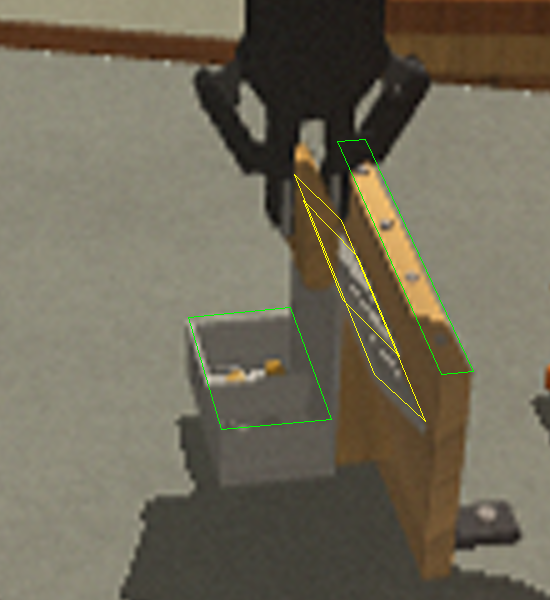

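arm_command(
  rows="0.002 0 0 0 0 0 0; 0.003 0 0 0 0 0 0; 0.003 0 0 0 0 0 0",
)

```text
t: 8.75
tcp_pos: [0.5524, -0.2761, 0.1652]
tcp_rot: [-20.7, 89.9, -2.0]
contact_force: [1.9, 1.5, 7.4]
gripper_width: 0.225
```

Run:
```python
from mv import *
s,p,R0=meas(); print(p,s['contact_force'],s['torque'])
```

```text
[ 0.5524 -0.2761  0.1652] [1.8753 1.543  7.4089] [ 0.3996 -0.6955  0.2644]
```

arm_command(
  rows="0.002 0 0 0 0 0 0.03; 0.002 0 0 0 0 0 0.04; 0.002 0 0 0 0 0 0.055; 0.002 0 0 0 0 0 0.07; 0.002 0 0 0 0 0 0.07",
)

```text
t: 9.25
tcp_pos: [0.5513, -0.2764, 0.1618]
tcp_rot: [85.0, 90.0, 103.7]
contact_force: [-0.8, 0.2, 0.1]
gripper_width: 0.817
```

Run:
```python
from ov import *
s,p,R0=meas()
save('side8',capture('side'));save('wrist8',capture('wrist'))
ov('side','side8',s,(225,90,110,120),5)
ov('wrist','wrist8',s,(0,0,400,300),2)
print(s['contact_force'],s['torque'],s['gripper_width'])
```

```text
tray in board [0.0472 0.0002 0.0248] edge [0.0012 0.0001 0.1018] tilt 0.04907740448029329
tray in board [0.0472 0.0002 0.0248] edge [0.0012 0.0001 0.1018] tilt 0.04907740448029329
[-0.7812  0.2281  0.0646] [ 0.0327  0.0085 -0.0533] 0.8171766565421033
```

View pics/ov_side8.png

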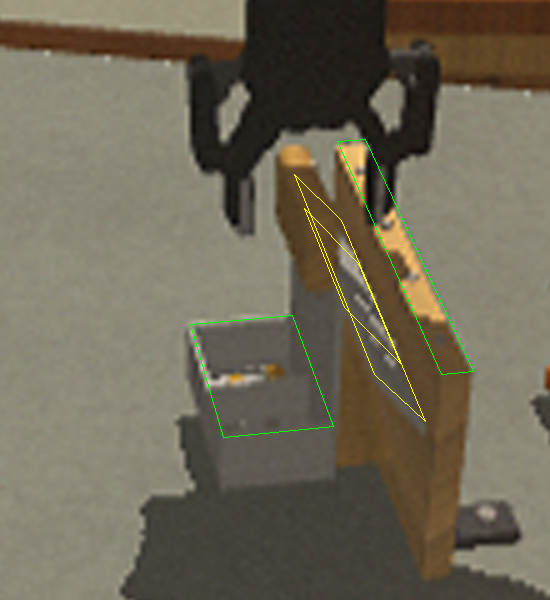

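View pics/wrist8.png

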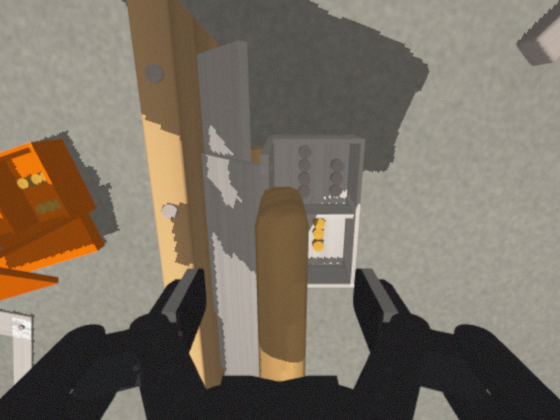

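Released with zero contact force; the tray hangs on the cleat, with the strip at (225,190) in the groove behind the cleat. Now I'll retreat straight up.

arm_command(
  rows="-0.03 0 0 0 0 0 0.07; -0.06 0 0 0 0 0 0.07; -0.1 0 0 0 0 0 0.07; -0.14 0 0 0 0 0 0.07; -0.14 0 0 0 0 0 0.07; -0.14 0 0 0 0 0 0.07; -0.14 0 0 0 0 0 0.07; -0.14 0 0 0 0 0 0.07",
)

```text
t: 10.15
tcp_pos: [0.5509, -0.2763, 0.3005]
tcp_rot: [117.5, 89.9, 136.2]
contact_force: [0.6, 0.2, 0.0]
gripper_width: 0.823
```

Run:
```python
from ov import *
s,p,R0=meas(); print(p,s['contact_force'])
for n in ('side','wrist','top'): save(n+'9',capture(n))
B=R.from_euler('z',board[2]).as_matrix(); ob=np.array([board[0],board[1],0])
for n in ('side','wrist'):
    C=cam(n,s); k=2 if n=='wrist' else 5
    im=cv2.imread(f'pics/{n}9.png'); big=cv2.resize(im,None,fx=k,fy=k,interpolation=cv2.INTER_CUBIC)
    for pts,c in [([(60,60,40),(60,-60,40),(-6,-60,40),(-6,60,40)],(0,255,0)),([(-46,55,77),(-46,-55,77),(-10,-55,120),(-10,55,120)],(0,255,255)),([(-10,45,170),(-10,-45,170),(10,-45,170),(10,45,170)],(255,0,0))]:
        W=(np.array(pts)/1000+[.048,0,.028])@B.T+ob
        cv2.polylines(big,[np.round(proj(C,W)*k).astype(int)],True,c,1)
    x0,y0,w,h=(225,90,110,120) if n=='side' else (100,60,380,299)
    cv2.imwrite(f'pics/fin_{n}.png',big[y0*k:(y0+h)*k,x0*k:(x0+w)*k])
a=cv2.imread('pics/top0.png');b=cv2.imread('pics/top9.png')
d=cv2.absdiff(a,b)[175:230,115:185].max(2); print('plain diff',d.max(),(d>40).sum())
```

```text
[ 0.5509 -0.2763  0.3005] [0.6054 0.2003 0.0231]
plain diff 10 0
```

View pics/fin_side.png

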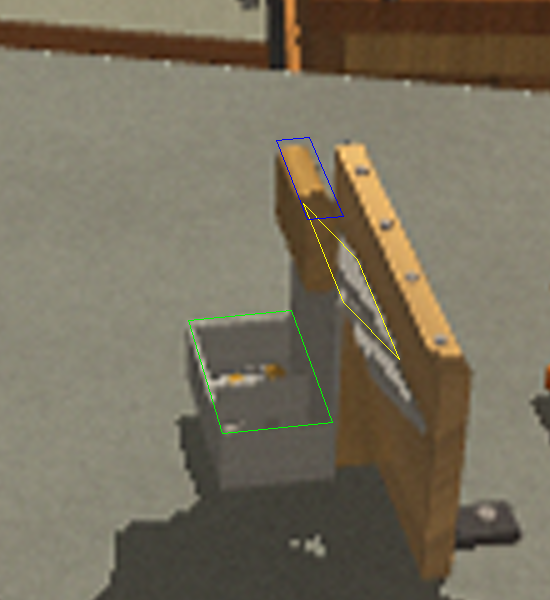

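View pics/fin_wrist.png

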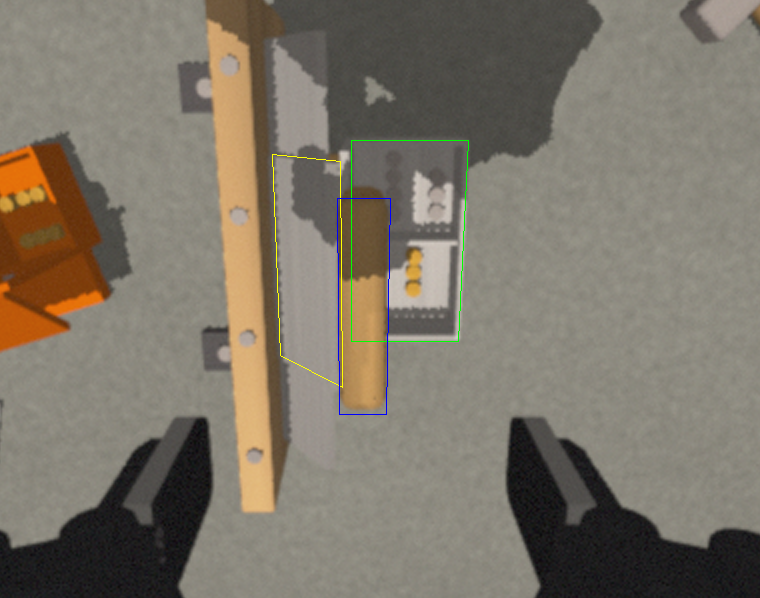

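The tray matches the model's home pose within about 1 px in both views. It hangs upright, and the gripper is well clear of it.

```bash
python3 -c "
from bench import *
print(hand_in())"
```

```text
the job is handed in; nothing more can be done
None
```

The aluminium tray with the strip is hanging on the cleat, and I've handed the job in at about 10 s; no verdict was reported. I took the tray by its wooden grip, tilted it 18° and brought its strip edge over the cleat, about 16 mm from the board's face and 151 mm above the bench. I then lowered it behind the cleat, swung it upright, seated it, let go and moved straight up.

**Hang:** in the side and wrist pictures, the outline of the home pose (48 mm from the face, 28 mm up, middle of the cleat) matches the hanging tray to about 1–2 px. Contact force was about 0 N after release.

**Other tray:** the plain tray shows no change from its start in the top picture.

**Disagreement:** while the tray was held, the strip edge in the wrist picture sat a few pixels nearer the board than I calculated. That is about 2–3 mm, probably the strip's thickness, and it did not affect the fit. No checks failed.

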